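Lock the banding wheel with its sliding bar

ROBOT

A 6-joint arm with a two-finger parallel gripper is mounted at the origin on a cart in front of the work surface, level with it; the furniture and walls round the work are solid. World frame = base frame: x ahead of the robot, y to its left, z up, the work surface at z = 0. Lengths are in m, angles in rad, forces in N, time in s.
With the tool pointing down it reaches from about 0.225 to 0.875 m from the base axis. Payload 3.4 kg.
Tool frame: the origin (TCP) lies between the finger pads; the fingertips stand 11 mm ahead of it and the grasp point (between the pads) lies 8 mm behind it; z points along the fingers, y is the line along which they close (so a half turn about z gives the same grasp; the last joint's range is limited). The gripper opens to 85 mm and grips with 20 to 120 N. Pads are 22 mm wide; open, the fingers measure 114 mm over their backs; the gripper's body (76 mm by 85 mm) begins 54 mm behind the grasp point. The pads swing forward as they close: fully open they stand 13 mm farther back than shut.
Start: joints at [-1.392, 0.276, 1.505, -0, 1.361, -0.121], TCP at [0.17, -0.549, 0.211] pointing down, gripper open.
Joint ranges: [-2.89, 2.89], [-0.75, 2.08], [0.22, 2.7], [-1.18, 4.32], [0.11, 2.71], [-2.7, 2.7]. Speed limits (rad/s): [2.57, 2.57, 3.14, 3.14, 3.14, 3.14].

INTERFACE

Orientations are given as a unit quaternion [w, x, y, z].
In Python, from rig import sensors, eyes, manip gives the robot as it stands.
- The arm moves only by the tool drive_tool, never from a script. Its argument "deltas" is a list of rows, each an object with "linear": the shift along the world's x, y, z in mm, a list of three; "twist": the turn about the world's z in degrees; "claw": the opening, from 0 (shut) to 1 (fully open). In form: [{"linear": [tx, ty, tz], "twist": twist, "claw": claw}, ...]. A call has 1 to 12 rows; each row is the pose to reach, as a shift and turn from the pose commanded when the call began; what a row does not reach only later rows make up. A row lasts 1/12 s, in which the tool goes at most 41.7 mm and 7.16 degrees, less where a joint would pass 70% of its speed; a pose out of reach is approached as far as the arm can. A call with a gripper value outside its range is refused whole. The fingers move at their own pace and stop on an object; "squeeze" is the grip in N (left out, the last holds). Time passes only in rows, so rows that repeat a pose let the fingers close. It gives the time, the measured TCP pose, the force, the opening and the grip force at its end, in the units of the state.
- sensors.get_state(): the state, without advancing time (a new reading comes with each control period).
- eyes.get_image(name): name is "side" or "top" or "wrist"; returns the picture (420x560x3 uint8, red, green, blue); there is no depth.
- eyes.camera_model(name): a dict with "intrinsics" (3x3 intrinsics, pixels), "R" (3x3) and "t" (3): a world point X has camera coordinates R X + t. Camera axes: x right, y down, z forward; pixel columns grow to the right and rows downward; lengths in m; the calibration is good to about 2 mm. The wrist camera is an equidistant fisheye: a pixel r from the principal point sees the ray r / f radians off the axis. A picture is of the moment at which its call begins: read the wrist's pose just before it. camera_model takes no time and is no camera call; for the wrist camera it gives the pose at the moment of the call.
- manip.sign_off(): hands the job in; it is judged then, once.
The state is a dict: "clock": time; "qpos": joint angles; "qd": joint speeds; "effort": joint torques, N m; "position": TCP position; "ee_rot": TCP orientation; "contact_force": force on the tool from outside, world axes, zero at the start; "moment": the same for the moment, N m; "width": finger opening in m; "gripper_force": force on a finger pad.
Only numpy, scipy, OpenCV 4.12 (cv2) and the standard library are available. Lean on these libraries where they do the work, as an engineer would, in place of code of your own. Each camera call takes 0.05 s, during which the arm holds its last target. There are 200 camera calls.

TASK

Lock the banding wheel so that the pot on it can be decorated: push the wheel's post round until the slot in the rim faces the locking bar, then push the bar by its tab through into the slot until it is fully home. Only push, with the fingers: lift neither the bar nor the pot, keep the pot standing in the middle of the wheel, and leave the jar, the clay and the frog where they are.

Things in the scene. Friction and masses are not known exactly. Their poses are not given: they have to be found in the camera images.
- lock_base: fixed plywood board under wheel and guide. Origin on the wheel's vertical axis at table height; +y points along the bar's guide, z up. Heights here are above the table. 15 mm thick, 200 x 200 mm, with a 75 mm wide tongue to y = 230 mm. The guide is a steel channel, y = 97 to 219 mm, 35 mm wide, 46 mm high, with a strap over it at y = 98 to 112 mm (screw heads to 53 mm).
- wheel (a joint): angle of the banding wheel, rad, growing anticlockwise from above, no stops; 0 = slot faces the bar; at the start -1.7 to -0.5. It stays where it is left; turning it by the post takes about 1.5 N. Aluminium disc 180 mm in diameter, height 30 to 44 mm, with one slot cut radially into the rim: 22 mm wide, flared at the rim, its bottom 50 mm from the axis.
- slot_mouth (a point): middle of the slot's mouth, on the wheel's rim 90 mm from the axis, 38 mm high
- guide_mouth (a point): fixed point 90 mm from the wheel's axis on the line of the bar, 38 mm high: the slot's mouth lies here when slot and bar are in line
- wheel_post (a point): centre (half-way up) of the upright round steel post by which the wheel is turned: 18 mm in diameter, standing on the wheel from height 44 to 80 mm, 70 mm from the axis, on the side opposite to the slot
- bar_nose (a point): tip of the loose steel locking bar, half-way up it (38 mm high). Bar 120 x 16 x 12 mm, 0.25 kg, lies in the guide (1.7 mm play each side, underside 32 mm high, slides at 1 to 4 N); the nose points at the wheel's axis and tapers to 6 mm. At the start it is clear of the wheel, 105 to 120 mm from the axis; fully home it meets the slot's bottom, 50 mm from the axis.
- bar_tab (a point): centre of the rear face (away from the wheel) of the upright tab at the bar's tail: plate 36 mm wide, 10 mm thick, from height 49 to 84 mm. The point lies 120 mm behind the nose, 66.5 mm high; push here towards the wheel's axis.
- fluted_pot: small fluted clay pot, 56 mm in diameter, 44 mm high, loose on the middle of the wheel (its rim is 88 mm above the table) and turning with it; origin at the centre of its underside
- oxide_jar: glass jar with a screw lid, 56 mm in diameter, 80 mm high, loose on the table beyond the wheel; origin at the centre of its underside
- clay_lump: brown lump of clay 52 x 65 x 46 mm on the table beside the guide, on the robot's side; origin at the centre of its underside
- stone_frog: stone frog 40 x 45 x 39 mm on the table beyond the wheel; origin at the centre of its underside
Not all that is in view belongs to the job. Of the things shaped like the part that bears bar_nose, the bare steel one is meant.

How it is judged:
By the outcome, as a careful person would: the job done as asked, in the order asked, and still so for the second after the job is handed in, with the robot touching nothing.
It also fails if it takes over 48 s, if anything falls off the work surface, if the arm or the gripper's body presses on something with over 40 N, if the wrist force passes 120 N, or if a joint passes its speed limit or range.

## Working session

There is one attempt and no reset: what is moved stays moved. The work goes in short steps, Python scripts to look and compute and a tool call to move; the robot and the scene stay as the last step left them, time stands still between calls to the robot, and variables do not carry over. Pictures are saved under pics/ and viewed, at most 10 in all, crops included, and the job is handed in when it is done.

Besides the shell and the picture viewer there is one more tool, called after ">>>" by a JSON object that holds its "fn" and its "kwargs". drive_tool: Moves the arm, as the interface text tells. Its arguments: {"type":"object","properties":{"deltas":{"type":"array","items":{"type":"object","properties":{"linear":{"type":"array","items":{"type":"number"}},"twist":{"type":"number"},"claw":{"type":"number"}}}},"squeeze":{"type":"number"}},"required":["deltas"]}

```bash
mkdir -p pics
python3 - <<'E'
from rig import sensors, eyes
import cv2
s=sensors.get_state();print(s['clock'],s['position'],s['ee_rot'],s['width'])
for n in('top','side'):
    im=eyes.get_image(n);cv2.imwrite(f'pics/{n}0.png',im[:,:,::-1])
    m=eyes.camera_model(n);print(n,m)
E
```

```text
0.0 [ 0.16970619 -0.54880124  0.21013582] [-9.20581929e-04  9.88787374e-01  1.49327427e-01 -2.20371707e-05] 0.085610659051588
top {'intrinsics': array([[494.68362142,   0.        , 280.80813686],
       [  0.        , 494.68362142, 204.92066962],
       [  0.        ,   0.        ,   1.        ]]), 'R': array([[ 1.55499382e-02, -9.99873850e-01,  3.23782681e-03],
       [-9.69832934e-01, -1.58704566e-02, -2.43253386e-01],
       [ 2.43274085e-01,  6.42424038e-04, -9.69957374e-01]]), 't': array([0.13338819, 0.57525445, 0.91443671])}
side {'intrinsics': array([[442.93036758,   0.        , 286.77570179],
       [  0.        , 442.93036758, 205.87366617],
       [  0.        ,   0.        ,   1.        ]]), 'R': array([[-9.83503374e-01, -1.80889175e-01, -4.69519308e-04],
       [-7.73047950e-02,  4.22653800e-01, -9.02988225e-01],
       [ 1.63539239e-01, -8.88055669e-01, -4.29665039e-01]]), 't': array([0.5922661 , 0.04932362, 0.93192562])}
```

View pics/top0.png

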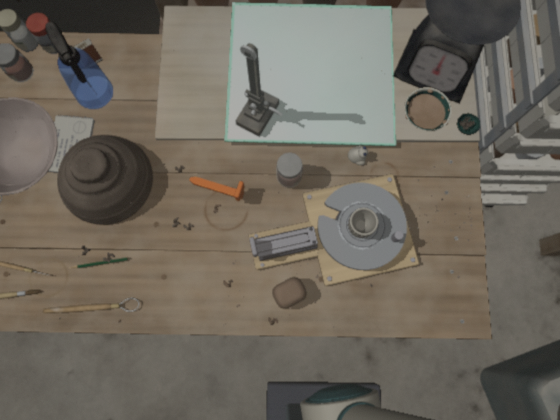

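View pics/side0.png

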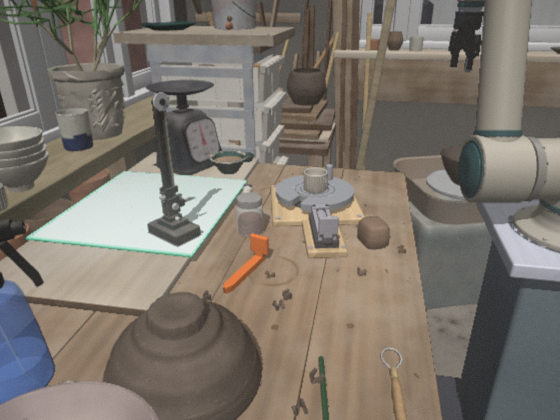

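The top view shows the wheel at about (362,226), the pot at (363,222), the post near (398,238) and the slot near (327,215). The guide with the steel bar is at (285,243), with its tab near (258,246). There are two bar candidates: the grey steel one in the guide at (285,243), and an orange one loose at (217,187), which is a decoy. I choose the bare steel one and will check it in a close crop.

```bash
cat > h.py <<'E'
import numpy as np
from rig import eyes
def ray(n,u,v,z):
    m=eyes.camera_model(n);K,R,t=m['intrinsics'],np.array(m['R']),np.array(m['t'])
    d=R.T@np.linalg.solve(K,[u,v,1]);c=-R.T@t
    return c+d*(z-c[2])/d[2]
def proj(n,X):
    m=eyes.camera_model(n);p=m['intrinsics']@(np.array(m['R'])@X+m['t']);return p[:2]/p[2]
E
python3 - <<'E'
import cv2
im=cv2.imread('pics/top0.png')[165:295,240:430]
cv2.imwrite('pics/c1.png',cv2.resize(im,None,fx=4.2,fy=4.2,interpolation=cv2.INTER_CUBIC))
E
```

```text
(no output)
```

View pics/c1.png

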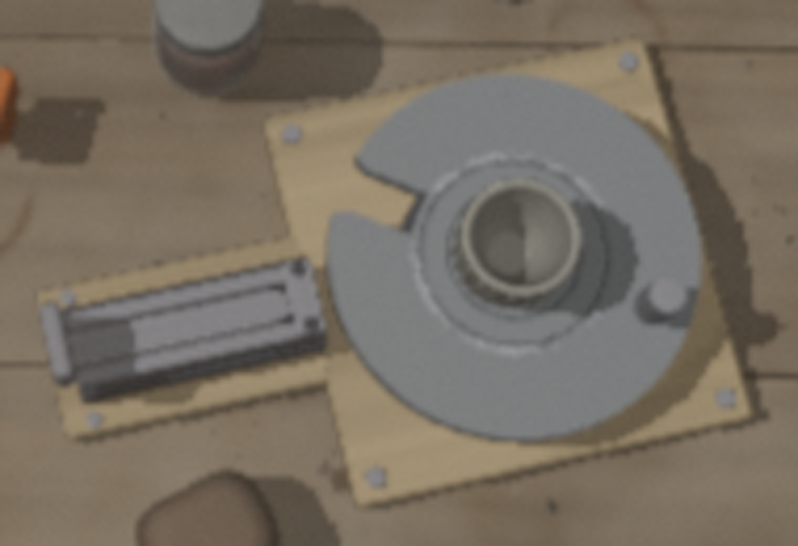

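The crop shows the bare steel bar in the guide, so the choice stands. Its tab top runs from (48,308) to (62,380). In the crop the slot mouth is at (345,188), the post top at (670,297) and the disc centre near (514,256).

Run:
```python
from h import *
import cv2
f=lambda u,v,z: ray('top',240+u/4.2,165+v/4.2,z)
r=lambda a:np.round(np.array(a)*1000,1)
B=np.array([f(*p,.015) for p in[(266,120),(648,42),(752,412),(362,505)]]);
print('board',r(B),r(B.mean(0)),[r(np.linalg.norm(B[i]-B[i-1])) for i in range(4)])
gy=(B[0]-B[1])+(B[3]-B[2]);print('guide dir',np.degrees(np.arctan2(gy[1],gy[0])))
ed=[f(328,250,.044),f(700,256,.044),f(514,73,.044),f(514,440,.044)]
print('edge',r(ed));C=np.array([(ed[2][0]+ed[3][0])/2,(ed[0][1]+ed[1][1])/2]);print('C',r(C))
for n,p in dict(post=(668,295,.08),slot=(345,188,.044),tabA=(48,308,.084),tabB=(62,380,.084),pot=(521,240,.088),jar=(210,22,.08),clay=(205,525,.03)).items():
    X=f(*p);d=X[:2]-C;print(n,r(X),r(np.linalg.norm(d)),np.degrees(np.arctan2(d[1],d[0])))
for u,v in[(358,158)]:print('frog',r(ray('top',u,v,.02)))
```

```text
board [[ 612.6   95.2   15. ]
 [ 657.1  -99.4   15. ]
 [ 468.8 -142.6   15. ]
 [ 420.8   48.    15. ]] [539.8 -24.7  15. ] [np.float64(197.6), np.float64(199.7), np.float64(193.2), np.float64(196.6)]
guide dir 103.49090152625747
edge [[ 540.    66.3   44. ]
 [ 540.  -113.3   44. ]
 [ 630.7  -25.7   44. ]
 [ 449.9  -21.3   44. ]]
C [540.3 -23.5]
post [513.7 -88.3  80. ] 70.0 -112.26772185950293
slot [571.  58.  44.] 87.0 69.35236929619685
tabA [502.3 198.2  84. ] 224.9 99.71765289818458
tabB [469.1 190.9  84. ] 225.8 108.35951267092204
pot [536.9 -19.5  88. ] 5.2 129.6564112872393
jar [642.8 125.2  80. ] 180.6 55.40068099492504
clay [408.9 123.9  30. ] 197.4 131.69969451462657
frog [692.5 -21.7  20. ]
```

>>> {"fn": "drive_tool", "kwargs": {"deltas": [{"linear":[10,15,0],"twist":-2,"claw":0},{"linear":[30,48,0],"twist":-6,"claw":0},{"linear":[60,95,0],"twist":-10,"claw":0},{"linear":[90,143,0],"twist":-14,"claw":0},{"linear":[120,190,0],"twist":-18,"claw":0},{"linear":[150,238,0],"twist":-22,"claw":0},{"linear":[180,286,0],"twist":-26,"claw":0},{"linear":[210,333,0],"twist":-30,"claw":0},{"linear":[240,381,0],"twist":-34,"claw":0},{"linear":[270,428,0],"twist":-38,"claw":0},{"linear":[292,463,0],"twist":-39.5,"claw":0},{"linear":[302,477,0],"twist":-39.5,"claw":0}]}}

```text
clock: 1.1
position: [0.4228, -0.1472, 0.2109]
ee_rot: [0.0, 0.981, -0.194, -0.0]
contact_force: [0.1, -0.8, 0.6]
width: -0.0001
gripper_force: 0.0
```

>>> {"fn": "drive_tool", "kwargs": {"deltas": [{"linear":[0,0,-10],"claw":0},{"linear":[0,0,-35],"claw":0},{"linear":[0,0,-60],"claw":0},{"linear":[0,0,-85],"claw":0},{"linear":[0,0,-105],"claw":0},{"linear":[0,0,-120],"claw":0},{"linear":[0,0,-130],"claw":0},{"linear":[0,0,-135],"claw":0},{"linear":[0,0,-135],"claw":0}]}}

```text
$.deltas[0]: bad value
```

Run:
```python
from h import *
from rig import sensors
import cv2
s=sensors.get_state();p=np.array(s['position']);print(s['clock'],p,s['ee_rot'],s['width'],s['contact_force'])
im=eyes.get_image('side')[:,:,::-1]
a=im[150:270,230:400];a=cv2.resize(a,None,fx=4.5,fy=4.5,interpolation=cv2.INTER_CUBIC)
cv2.imwrite('pics/s1.png',a)
for z in(-.011,-.024):print((proj('side',p+[0,0,z])-[230,150])*4.5)
```

```text
1.1 [ 0.42282772 -0.14715295  0.21092302] [ 6.83268368e-05  9.80977617e-01 -1.94120846e-01 -8.96782588e-05] -0.00013212938170289396 [ 0.0755548  -0.75929576  0.55298031]
[ 642.24953479 -179.44229663]
[ 640.20649714 -154.90032125]
```

View pics/s1.png

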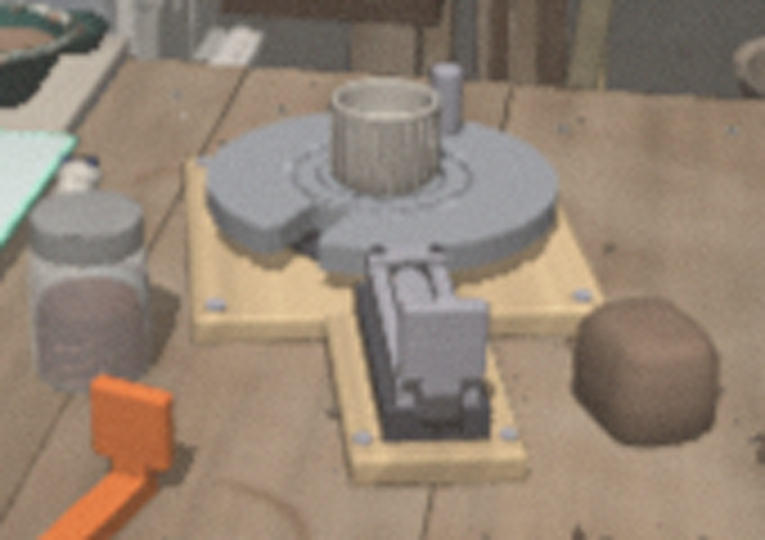

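The side crop shows the tab at (440,340), the post at (448,98) and the slot at (310,240), with nothing disturbed. The second call was refused because it lacked "twist", so I'll finish the approach now.

>>> {"fn": "drive_tool", "kwargs": {"deltas": [{"linear":[20,30,0],"twist":0,"claw":0},{"linear":[40,62,0],"twist":0,"claw":0},{"linear":[49,75,0],"twist":0,"claw":0},{"linear":[49,75,-20],"twist":0,"claw":0},{"linear":[49,75,-45],"twist":0,"claw":0},{"linear":[49,75,-70],"twist":0,"claw":0},{"linear":[49,75,-90],"twist":0,"claw":0},{"linear":[49,75,-100],"twist":0,"claw":0},{"linear":[49,75,-105],"twist":0,"claw":0},{"linear":[49,75,-105],"twist":0,"claw":0}]}}

```text
clock: 1.98
position: [0.4704, -0.0741, 0.1048]
ee_rot: [-0.0, 0.981, -0.194, -0.002]
contact_force: [-0.4, 0.2, -0.4]
width: -0.0
gripper_force: 0.0
```

Run:
```python
from h import *
from rig import sensors
import cv2
s=sensors.get_state();p=np.array(s['position']);print(s['clock'],p,s['ee_rot'],s['width'],s['contact_force'])
im=eyes.get_image('side')[:,:,::-1]
a=im[100:220,260:420];a=cv2.resize(a,None,fx=4.5,fy=4.5,interpolation=cv2.INTER_CUBIC)
cv2.imwrite('pics/s2.png',a)
for z in(-.011,-.024):print((proj('side',p+[0,0,z])-[260,100])*4.5)
```

```text
1.9833 [ 0.47042015 -0.0740933   0.10477152] [-1.13449596e-04  9.81079828e-01 -1.93597299e-01 -1.56361623e-03] -4.325435926193494e-05 [-0.3726766   0.23028716 -0.42130645]
[395.97893696 277.89157975]
[394.51097125 301.45678783]
```

View pics/s2.png

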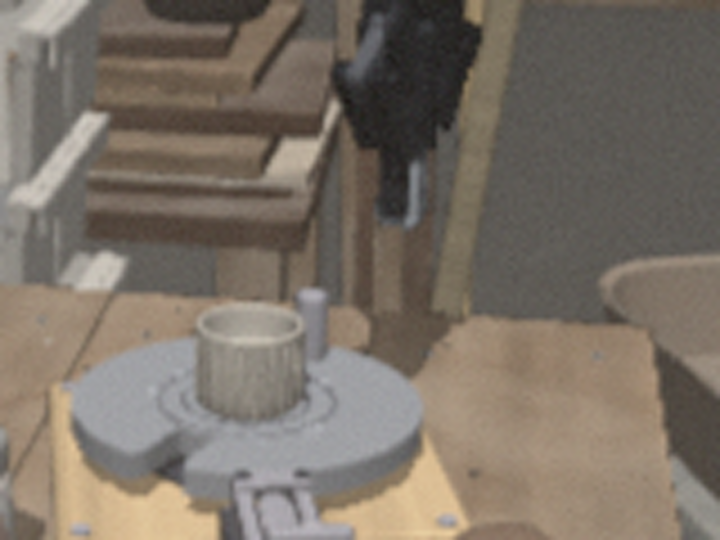

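The gripper tip shows at (400,225) in the crop, but it should be at (396,278). I'll check the calibration and whether the picture lags.

Run:
```python
from h import *
from rig import sensors
import cv2
print('post top',(proj('side',np.array([.5135,-.0888,.08]))-[260,100])*4.5)
s=sensors.get_state();p=np.array(s['position']);print(s['clock'],p,s['qd'])
im=eyes.get_image('side')[:,:,::-1]
old=cv2.imread('pics/s2.png')
a=cv2.resize(im[100:220,260:420],None,fx=4.5,fy=4.5,interpolation=cv2.INTER_CUBIC)
t=eyes.get_image('top')[:,:,::-1];b=t[150:310,280:460];b=cv2.resize(b,None,fx=3.3,fy=3.3)
b=cv2.copyMakeBorder(b,0,540-b.shape[0] if b.shape[0]<540 else 0,0,0,cv2.BORDER_CONSTANT)
cv2.imwrite('pics/s3.png',np.hstack([a[:400,200:400],b[:400]]) )
print((proj('top',p-[0,0,.011])-[280,150])*3.3+[200,0])
```

```text
post top [314.59059649 288.19503251]
2.0333 [ 0.47127434 -0.07434137  0.1057636 ] [ 2.19971426e-03 -1.66165722e-02 -2.63480369e-02  7.26391217e-04
  2.85570024e-03 -6.14940403e-05]
[577.81369292 349.03601991]
```

View pics/s3.png

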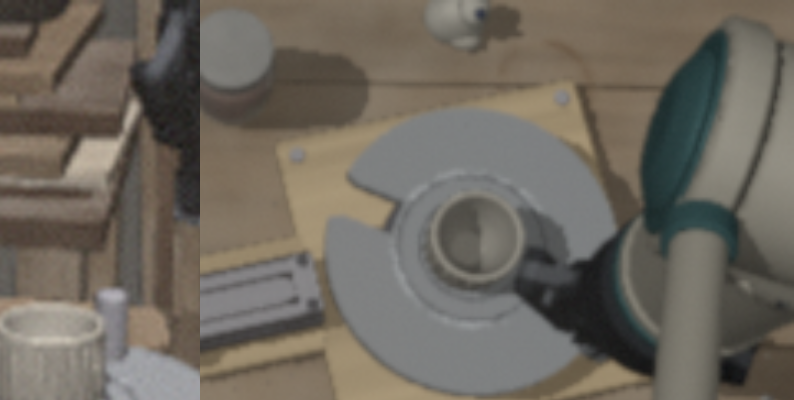

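The post projects correctly. The fingers may have light pads that blend into the background, so I'll difference the new picture against the first side picture.

Run:
```python
from h import *
from rig import sensors
import cv2
p=np.array(sensors.get_state()['position'])
im=eyes.get_image('side')[:,:,::-1];o=cv2.imread('pics/side0.png')
d=cv2.absdiff(im,o).max(2)[100:220,260:420]
print(proj('side',p-[0,0,.011]))
for y in range(30,75,2):
    x=np.where(d[y]>30)[0]+260;print(y+100,x.min() if len(x) else None,x.max() if len(x) else None,len(x))
a=np.hstack([cv2.resize(q[110:185,310:380],None,fx=5.5,fy=5.5,interpolation=cv2.INTER_CUBIC) for q in(o,im)])
cv2.imwrite('pics/s4.png',a)
```

```text
[347.28421185 160.79957724]
130 338 355 18
132 344 353 10
134 344 350 7
136 344 352 8
138 344 352 8
140 344 352 9
142 344 352 9
144 343 353 11
146 344 351 8
148 348 351 4
150 None None 0
152 None None 0
154 None None 0
156 None None 0
158 None None 0
160 None None 0
162 None None 0
164 None None 0
166 None None 0
168 340 342 3
170 341 362 21
172 342 359 18
174 343 357 15
```

View pics/s4.png

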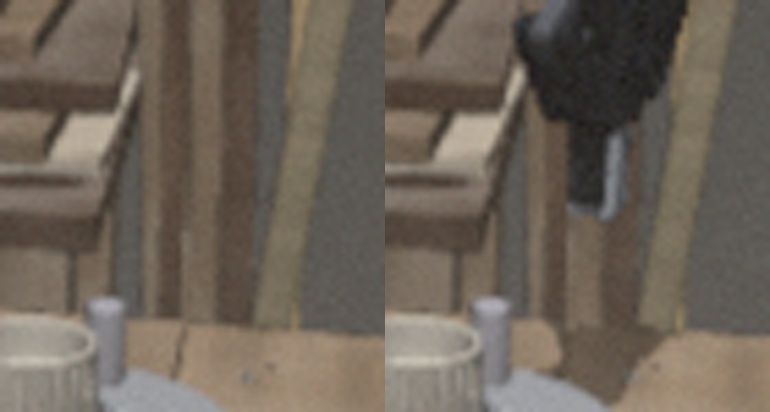

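The fingertip sits at row 149.5, against 160.8 expected. I'll check the reported pose with the wrist camera by overlaying the known post top, pot rim and reported tip.

Run:
```python
from h import *
from rig import sensors
import cv2
p=np.array(sensors.get_state()['position']);m=eyes.camera_model('wrist');K,R,t=[np.array(m[k]) for k in('intrinsics','R','t')]
print('p',p,'cam',-R.T@t,'axis',R[2])
im=eyes.get_image('wrist')[:,:,::-1].copy()
def wp(X):
    c=R@X+t;th=np.arccos(c[2]/np.linalg.norm(c));d=c[:2]/np.linalg.norm(c[:2]);return K[:2,2]+d*th*K[0,0]
for n,X,c in(('post',[.5135,-.0888,.08],(0,0,255)),('pot',[.537,-.020,.088],(0,255,0)),('tip',p-[0,0,.011],(255,0,0)),('tip+28',p+[0,0,.017],(255,255,0))):
    q=wp(np.array(X));print(n,q);cv2.circle(im,tuple(int(round(v)) for v in q),4,c,1)
cv2.imwrite('pics/w1.png',im)
for z in(.08,.095,.123):print(z,ray('side',347.5,149.5,z))
```

```text
p [ 0.47231105 -0.07461133  0.10696423] cam [ 0.53193003 -0.09959516  0.27001346] axis [-0.23790278  0.09823388 -0.96630863]
post [275.58533227 159.48005187]
pot [153.55704219 170.82411665]
tip [279.88817817 239.06765369]
tip+28 [279.75769751 258.92846055]
0.08 [ 0.47861982 -0.20761262  0.08      ]
0.095 [ 0.47678328 -0.16155285  0.095     ]
0.123 [ 0.47335508 -0.07557459  0.123     ]
```

View pics/w1.png

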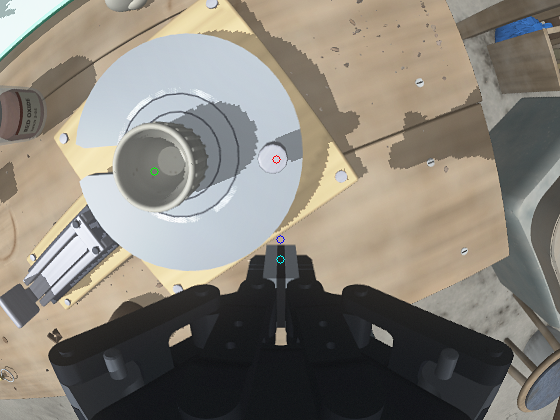

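In the wrist picture the post and pot match their overlays at (276,159) and (154,171). The pads end near (280,246), short of the expected tip. Both views therefore put the shut tips about 15 mm above the reported TCP height. I'll lower in part and re-measure before pushing.

>>> {"fn": "drive_tool", "kwargs": {"deltas": [{"linear":[0,0,-10],"twist":0,"claw":0},{"linear":[0,0,-25],"twist":0,"claw":0},{"linear":[0,0,-35],"twist":0,"claw":0},{"linear":[0,0,-38],"twist":0,"claw":0},{"linear":[0,0,-38],"twist":0,"claw":0}]}}

```text
clock: 2.65
position: [0.4713, -0.0742, 0.0679]
ee_rot: [0.0, 0.981, -0.194, -0.0]
contact_force: [-0.1, -0.4, 1.0]
width: -0.0001
gripper_force: 0.0
```

Run:
```python
from h import *
from rig import sensors
import cv2
s=sensors.get_state();p=np.array(s['position']);print(s['clock'],p,s['contact_force'])
im=eyes.get_image('side')[:,:,::-1];o=cv2.imread('pics/side0.png')
d=cv2.absdiff(im,o).max(2)
for z in(-.011,0,.005,.01,.015,.02):print(z,proj('side',p+[0,0,z]))
for y in range(146,182,2):
    x=np.where(d[y,330:365]>30)[0]+330;print(y,x.min() if len(x) else None,x.max() if len(x) else None,len(x))
```

```text
2.65 [ 0.47130855 -0.07417427  0.06792938] [-0.07691151 -0.40860536  0.98173443]
-0.011 [346.70511353 176.41251327]
0 [346.97379592 172.07200564]
0.005 [347.09672884 170.08605015]
0.01 [347.22016896 168.09190084]
0.015 [347.34411943 166.08950691]
0.02 [347.46858343 164.07881712]
146 337 355 19
148 340 354 15
150 343 353 8
152 343 351 9
154 343 351 9
156 343 351 8
158 343 351 8
160 343 351 9
162 343 351 9
164 343 350 7
166 None None 0
168 339 342 4
170 338 363 25
172 338 363 26
174 340 362 22
176 341 357 17
178 342 357 16
180 345 354 10
```

>>> {"fn": "drive_tool", "kwargs": {"deltas": [{"linear":[0,0,-12],"twist":0,"claw":0},{"linear":[0,0,-24],"twist":0,"claw":0},{"linear":[8,-2,-24],"twist":0,"claw":0},{"linear":[16,-5,-24],"twist":0,"claw":0},{"linear":[23,-7,-24],"twist":0,"claw":0},{"linear":[27,-10,-24],"twist":4,"claw":0},{"linear":[32,-13,-24],"twist":8,"claw":0},{"linear":[37,-16,-24],"twist":13,"claw":0},{"linear":[43,-18,-24],"twist":17,"claw":0},{"linear":[48,-20,-24],"twist":22,"claw":0},{"linear":[53,-21,-24],"twist":26,"claw":0},{"linear":[53,-21,-24],"twist":26,"claw":0}]}}

```text
clock: 3.7
position: [0.5272, -0.0961, 0.0451]
ee_rot: [0.001, 0.999, 0.033, 0.002]
contact_force: [-0.1, 0.1, 0.9]
width: 0.0005
gripper_force: 0.0
```

```bash
cat >> h.py <<'E'
import cv2
from rig import sensors
C=np.array([.540,-.024])
def wcam():
    m=eyes.camera_model('wrist');K,R,t=[np.array(m[k]) for k in('intrinsics','R','t')]
    im=eyes.get_image('wrist')[:,:,::-1].copy()
    def back(u,v,z):
        d=np.array([u,v])-K[:2,2];th=np.linalg.norm(d)/K[0,0];d=d/np.linalg.norm(d)
        w=R.T@np.r_[d*np.sin(th),np.cos(th)];c=-R.T@t;return c+w*(z-c[2])/w[2]
    def wp(X):
        c=R@X+t;th=np.arccos(c[2]/np.linalg.norm(c));return K[:2,2]+c[:2]/np.linalg.norm(c[:2])*th*K[0,0]
    # plan view at height z, 2 px/mm, x up, y left, centre C
    def plan(z,half=150,s=2):
        n=int(2*half*s);M=np.zeros((n,n,2),np.float32)
        for i in range(n):
            for j in range(n):
                M[i,j]=wp(np.array([C[0]+(half-i/s)/1e3,C[1]+(half-j/s)/1e3,z]))
        return cv2.remap(im,M,None,cv2.INTER_LINEAR)
    return im,back,wp,plan
E
python3 - <<'E'
from h import *
s=sensors.get_state();print(s['clock'],s['position'],s['ee_rot'],s['contact_force'])
im,back,wp,plan=wcam()
cv2.imwrite('pics/p1.png',plan(.044))
E
```

```text
3.7 [ 0.52716563 -0.09614318  0.04505204] [6.27343861e-04 9.99468666e-01 3.25480382e-02 1.61775115e-03] [-0.0522769   0.08133411  0.91908064]
```

View pics/p1.png

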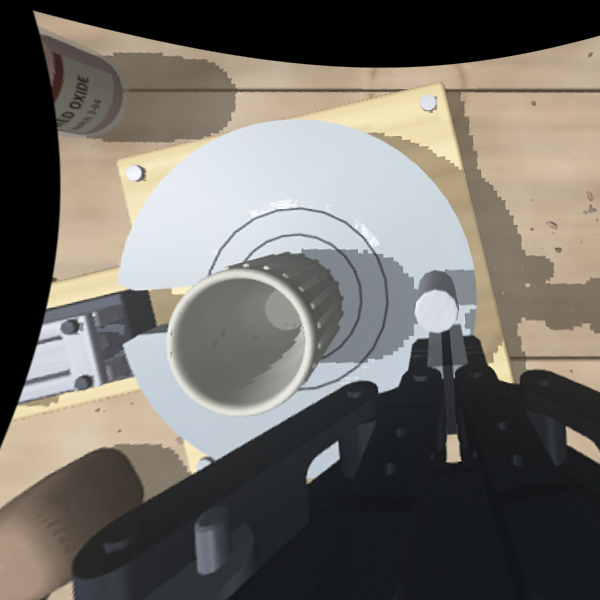

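The plan view (2 px/mm, axis at (300,300), x up) shows the slot mouth between (118,285) and (125,343), which is about 94.5°. The post is at (436,312) with the pads behind it. The pot still stands in place; its lean in the view is parallax. About 9° remains, so I'll push 7° and then measure numerically.

>>> {"fn": "drive_tool", "kwargs": {"deltas": [{"linear":[3,0,0],"twist":2,"claw":0},{"linear":[6,-1,0],"twist":5,"claw":0},{"linear":[9,-1,0],"twist":7,"claw":0},{"linear":[9,-1,0],"twist":7,"claw":0}]}}

```text
clock: 4.08
position: [0.5343, -0.0965, 0.0445]
ee_rot: [0.0, 0.996, 0.093, 0.001]
contact_force: [0.3, -0.2, 0.1]
width: -0.0
gripper_force: 0.0
```

```bash
cat > slot.py <<'E'
from h import *
s=sensors.get_state();print(s['clock'],s['position'],s['ee_rot'],s['contact_force'])
im,back,wp,plan=wcam()
th=np.arange(75,125,.25)
for r in(70,76,80,84):
    P=[wp(np.array([C[0]+r/1e3*np.cos(a),C[1]+r/1e3*np.sin(a),.044])) for a in np.radians(th)]
    P=np.array(P,np.float32)[None];g=cv2.remap(cv2.cvtColor(im,cv2.COLOR_BGR2GRAY),P,None,cv2.INTER_LINEAR)[0].astype(float)
    print(r,list(zip(th[::6].astype(int),g[::6].astype(int))))
    dg=cv2.GaussianBlur(g[None],(9,1),0)[0];dg=np.gradient(dg);a,b=th[dg.argmin()],th[dg.argmax()];print('  edges',a,b,(a+b)/2,'width mm',r*np.radians(abs(b-a)))
cv2.imwrite('pics/p2.png',plan(.046))
E
python3 slot.py
```

```text
4.0833 [ 0.53434285 -0.09649114  0.04452933] [3.13729478e-04 9.95710980e-01 9.25162207e-02 5.42141146e-04] [ 0.33724729 -0.17275221  0.08710957]
70 [(np.int64(75), np.int64(225)), (np.int64(76), np.int64(224)), (np.int64(78), np.int64(223)), (np.int64(79), np.int64(222)), (np.int64(81), np.int64(222)), (np.int64(82), np.int64(221)), (np.int64(84), np.int64(220)), (np.int64(85), np.int64(219)), (np.int64(87), np.int64(218)), (np.int64(88), np.int64(217)), (np.int64(90), np.int64(217)), (np.int64(91), np.int64(154)), (np.int64(93), np.int64(153)), (np.int64(94), np.int64(152)), (np.int64(96), np.int64(154)), (np.int64(97), np.int64(151)), (np.int64(99), np.int64(150)), (np.int64(100), np.int64(152)), (np.int64(102), np.int64(153)), (np.int64(103), np.int64(153)), (np.int64(105), np.int64(120)), (np.int64(106), np.int64(98)), (np.int64(108), np.int64(91)), (np.int64(109), np.int64(208)), (np.int64(111), np.int64(205)), (np.int64(112), np.int64(210)), (np.int64(114), np.int64(217)), (np.int64(115), np.int64(225)), (np.int64(117), np.int64(231)), (np.int64(118), np.int64(225)), (np.int64(
[... 2829 characters left out ...]
), np.int64(58)), (np.int64(96), np.int64(58)), (np.int64(97), np.int64(57)), (np.int64(99), np.int64(58)), (np.int64(100), np.int64(57)), (np.int64(102), np.int64(57)), (np.int64(103), np.int64(58)), (np.int64(105), np.int64(55)), (np.int64(106), np.int64(54)), (np.int64(108), np.int64(209)), (np.int64(109), np.int64(206)), (np.int64(111), np.int64(206)), (np.int64(112), np.int64(205)), (np.int64(114), np.int64(205)), (np.int64(115), np.int64(205)), (np.int64(117), np.int64(204)), (np.int64(118), np.int64(204)), (np.int64(120), np.int64(204)), (np.int64(121), np.int64(203)), (np.int64(123), np.int64(203)), (np.int64(124), np.int64(202))]
  edges 91.75 107.5 99.625 width mm 23.09070600388498
```

The slot is at 99.4° and 22 mm wide, as it should be. The guide estimates (board 103.5, tab 104, strap screws 102.8 and 103.1) give about 103.3°, so I'll push another 3.9°.

>>> {"fn": "drive_tool", "kwargs": {"deltas": [{"linear":[2,0,0],"twist":2,"claw":0},{"linear":[4,0,0],"twist":4,"claw":0},{"linear":[5,0,0],"twist":4,"claw":0},{"linear":[5,0,0],"twist":4,"claw":0}]}}

```text
clock: 4.47
position: [0.5387, -0.0964, 0.0443]
ee_rot: [0.0, 0.992, 0.127, 0.0]
contact_force: [-0.2, -0.3, 0.6]
width: 0.0001
gripper_force: 0.3
```

```bash
python3 slot.py | grep -v '^[78]'
```

```text
4.4667 [ 0.53869829 -0.09641989  0.04430302] [2.45827189e-04 9.91935006e-01 1.26747141e-01 2.12297219e-04] [-0.15863505 -0.30733588  0.57001818]
  edges 93.5 111.75 102.625 width mm 22.29658119422756
  edges 94.5 111.0 102.75 width mm 21.886428820008895
  edges 95.0 110.5 102.75 width mm 21.642082724729686
  edges 95.0 111.0 103.0 width mm 23.45722514680379
```

View pics/p2.png

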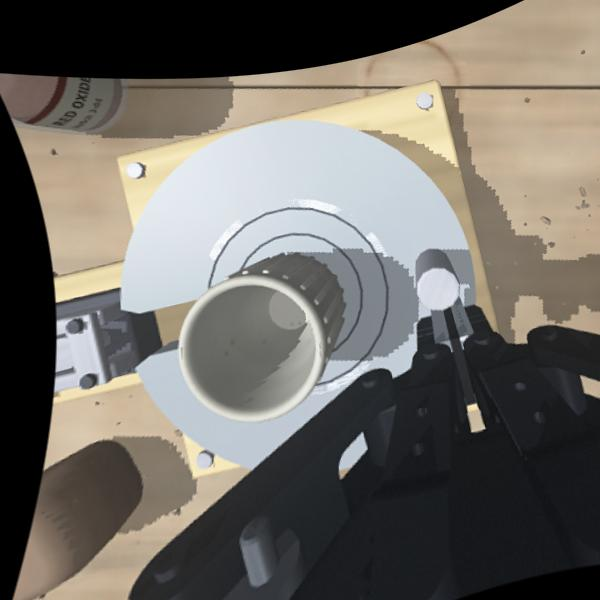

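The plan view shows the strap screws at (74,326) and (87,381), which put the guide at 102.6–103.5°. The slot at 102.75° faces the bar and the pot stands in the middle. I'll back off the post, rise and go behind the tab.

>>> {"fn": "drive_tool", "kwargs": {"deltas": [{"linear":[-8,-2,0],"twist":0,"claw":0},{"linear":[-19,-5,0],"twist":0,"claw":0},{"linear":[-19,-5,20],"twist":0,"claw":0},{"linear":[-19,-5,50],"twist":0,"claw":0},{"linear":[-19,-5,80],"twist":0,"claw":0},{"linear":[-19,-5,110],"twist":0,"claw":0},{"linear":[-20,10,120],"twist":0,"claw":0},{"linear":[-24,40,120],"twist":0,"claw":0},{"linear":[-28,70,120],"twist":0,"claw":0},{"linear":[-32,100,120],"twist":-1,"claw":0},{"linear":[-36,130,120],"twist":-1,"claw":0},{"linear":[-40,160,120],"twist":-1,"claw":0}]}}

```text
clock: 5.52
position: [0.4968, 0.0646, 0.1639]
ee_rot: [-0.0, 0.993, 0.118, -0.0]
contact_force: [0.5, 0.3, 0.5]
width: -0.0001
gripper_force: 0.0
```

>>> {"fn": "drive_tool", "kwargs": {"deltas": [{"linear":[-4,30,0],"twist":0,"claw":0},{"linear":[-8,60,0],"twist":0,"claw":0},{"linear":[-12,90,0],"twist":0,"claw":0},{"linear":[-16,120,0],"twist":0,"claw":0},{"linear":[-19,150,0],"twist":0,"claw":0},{"linear":[-20,170,0],"twist":0,"claw":0},{"linear":[-20,175,0],"twist":0,"claw":0},{"linear":[-20,175,0],"twist":0,"claw":0}]}}

```text
clock: 6.18
position: [0.4775, 0.2393, 0.1638]
ee_rot: [0.0, 0.993, 0.12, -0.0]
contact_force: [-0.7, -0.4, -0.3]
width: -0.0001
gripper_force: 0.0
```

```bash
python3 - <<'E'
from h import *
s=sensors.get_state();print(s['clock'],s['position'],s['ee_rot'],s['qpos'])
E
python3 slot.py | grep -v '^[78]'
```

```text
6.1833 [0.47751416 0.2392682  0.16379539] [ 1.52520227e-04  9.92774138e-01  1.19997442e-01 -3.19579152e-04] [ 3.34316248e-01  2.46693160e-01  1.66799966e+00 -1.72377006e-04
  1.22758920e+00  1.66459601e+00]
6.1833 [0.47751416 0.2392682  0.16379539] [ 1.52520227e-04  9.92774138e-01  1.19997442e-01 -3.19579152e-04] [-0.69280315 -0.36719524 -0.29905983]
  edges 93.75 111.75 102.75 width mm 21.991148575128552
  edges 94.5 111.0 102.75 width mm 21.886428820008895
  edges 108.0 110.75 109.375 width mm 3.839724354387525
  edges 107.75 110.75 109.25 width mm 4.39822971502571
```

>>> {"fn": "drive_tool", "kwargs": {"deltas": [{"linear":[0,0,-20],"twist":0,"claw":0},{"linear":[0,0,-50],"twist":0,"claw":0},{"linear":[0,0,-80],"twist":0,"claw":0},{"linear":[0,0,-105],"twist":0,"claw":0},{"linear":[0,0,-118],"twist":0,"claw":0},{"linear":[0,0,-123],"twist":0,"claw":0},{"linear":[0,0,-123],"twist":0,"claw":0}]}}

```text
clock: 6.82
position: [0.4776, 0.2369, 0.0399]
ee_rot: [0.001, 0.993, 0.118, -0.001]
contact_force: [0.0, -0.3, -0.1]
width: -0.0
gripper_force: 0.0
```

>>> {"fn": "drive_tool", "kwargs": {"deltas": [{"linear":[1,-6,0],"twist":0,"claw":0},{"linear":[3,-12,0],"twist":0,"claw":0},{"linear":[4,-18,0],"twist":0,"claw":0},{"linear":[5.5,-24,0],"twist":0,"claw":0},{"linear":[7,-29,0],"twist":0,"claw":0},{"linear":[8,-34,0],"twist":0,"claw":0},{"linear":[9,-39,0],"twist":0,"claw":0},{"linear":[10,-44,0],"twist":0,"claw":0},{"linear":[11.5,-49,0],"twist":0,"claw":0},{"linear":[12.5,-54,0],"twist":0,"claw":0},{"linear":[12.5,-54,0],"twist":0,"claw":0}]}}

```text
clock: 7.73
position: [0.4913, 0.1835, 0.0409]
ee_rot: [0.001, 0.993, 0.119, -0.0]
contact_force: [0.5, 0.1, -0.2]
width: -0.0002
gripper_force: 0.2
```

>>> {"fn": "drive_tool", "kwargs": {"deltas": [{"linear":[1,-4,0],"twist":0,"claw":0},{"linear":[2,-8,0],"twist":0,"claw":0},{"linear":[3,-12,0],"twist":0,"claw":0},{"linear":[4,-16,0],"twist":0,"claw":0},{"linear":[4.5,-19,0],"twist":0,"claw":0},{"linear":[5,-22,0],"twist":0,"claw":0},{"linear":[5,-22,0],"twist":0,"claw":0}]}}

```text
clock: 8.32
position: [0.496, 0.1617, 0.0408]
ee_rot: [0.001, 0.993, 0.119, -0.0]
contact_force: [0.9, -0.0, 0.4]
width: 0.0
gripper_force: 0.1
```

```bash
python3 slot.py | sed -n '1p;/edges/p'
python3 - <<'E'
from h import *
import cv2
im=eyes.get_image('side')[:,:,::-1]
cv2.imwrite('pics/s5.png',cv2.resize(im[150:270,230:400],None,fx=4.5,fy=4.5,interpolation=cv2.INTER_CUBIC))
E
```

```text
8.3167 [0.49598974 0.16171171 0.04080511] [ 6.07745002e-04  9.92888363e-01  1.19047349e-01 -2.41937314e-04] [ 0.91914347 -0.03972342  0.43634628]
  edges 93.75 96.25 95.0 width mm 3.0543261909900767
  edges 94.5 96.75 95.625 width mm 2.9845130209103035
  edges 95.0 97.25 96.125 width mm 3.141592653589793
  edges 95.0 97.5 96.25 width mm 3.665191429188092
```

The slot edge is unchanged, and a 3 mm gap beside the bar at radii 70 to 84 shows the nose is centred in the slot. Now I'll creep it home.

>>> {"fn": "drive_tool", "kwargs": {"deltas": [{"linear":[0.5,-2,0],"twist":0,"claw":0},{"linear":[1,-4,0],"twist":0,"claw":0},{"linear":[1.2,-5,0],"twist":0,"claw":0},{"linear":[1.4,-6,0],"twist":0,"claw":0}]}}

```text
clock: 8.75
position: [0.4973, 0.1568, 0.0409]
ee_rot: [-0.0, 0.993, 0.119, -0.0]
contact_force: [-0.3, 1.8, 1.0]
width: -0.0001
gripper_force: 1.0
```

>>> {"fn": "drive_tool", "kwargs": {"deltas": [{"linear":[0.2,-1,0],"twist":0,"claw":0},{"linear":[0.5,-2,0],"twist":0,"claw":0}]}}

```text
clock: 8.92
position: [0.4975, 0.1561, 0.0411]
ee_rot: [-0.001, 0.993, 0.118, -0.0]
contact_force: [-1.3, 8.4, 1.8]
width: 0.0002
gripper_force: 4.5
```

>>> {"fn": "drive_tool", "kwargs": {"deltas": [{"linear":[0.2,-1,0],"twist":0,"claw":0},{"linear":[0.3,-1.5,0],"twist":0,"claw":0},{"linear":[0.3,-1.5,0],"twist":0,"claw":0}]}}

```text
clock: 9.17
position: [0.4975, 0.1561, 0.0413]
ee_rot: [-0.003, 0.993, 0.118, -0.0]
contact_force: [-2.8, 10.2, 2.3]
width: -0.0002
gripper_force: 5.5
```

```bash
python3 slot.py | sed -n '1p;/edges/p'
```

```text
9.1667 [0.49747033 0.1560531  0.04126132] [-2.57336776e-03  9.93010516e-01  1.17997652e-01 -2.16881055e-04] [-2.8228978  10.24306996  2.32209664]
  edges 93.5 96.25 94.875 width mm 3.359758810089084
  edges 94.5 97.0 95.75 width mm 3.316125578789226
  edges 95.0 97.25 96.125 width mm 3.141592653589793
  edges 95.0 97.5 96.25 width mm 3.665191429188092
```

It has stopped hard where expected (tool radius 185 = 170 + 15). I'll back off and check the tab.

>>> {"fn": "drive_tool", "kwargs": {"deltas": [{"linear":[-1,5,0],"twist":0,"claw":0},{"linear":[-4,18,0],"twist":0,"claw":0},{"linear":[-8,35,0],"twist":0,"claw":0},{"linear":[-9,40,20],"twist":0,"claw":0},{"linear":[-9,40,50],"twist":0,"claw":0},{"linear":[-9,40,80],"twist":0,"claw":0},{"linear":[-9,40,110],"twist":0,"claw":0},{"linear":[-9,40,120],"twist":0,"claw":0},{"linear":[-9,40,120],"twist":0,"claw":0}]}}

```text
clock: 9.97
position: [0.4915, 0.1933, 0.164]
ee_rot: [0.0, 0.993, 0.119, 0.003]
contact_force: [0.1, 0.4, -0.1]
width: 0.0001
gripper_force: 0.0
```

```bash
python3 slot.py | sed -n '1p;/edges/p'
python3 - <<'E'
from h import *
im,back,wp,plan=wcam();g=cv2.cvtColor(im,cv2.COLOR_BGR2GRAY)
u=np.array([np.cos(np.radians(103)),np.sin(np.radians(103))])
for z,rr,n in((.084,np.arange(.150,.186,.001),'tab top'),(.044,np.arange(.044,.1,.002),'nose')):
    P=np.array([wp(np.r_[C+r*u,z]) for r in rr],np.float32)[None]
    print(n,[(int(round(r*1000)),int(v)) for r,v in zip(rr,cv2.remap(g,P,None,1)[0])])
E
```

```text
9.9667 [0.49150781 0.19333427 0.16398297] [1.86246603e-04 9.92867369e-01 1.19173020e-01 3.48496567e-03] [ 0.13155819  0.35146422 -0.11866523]
  edges 93.75 96.5 95.125 width mm 3.359758810089084
  edges 95.5 97.25 96.375 width mm 2.321287905152458
  edges 95.75 97.5 96.625 width mm 2.443460952792061
  edges 96.25 97.75 97.0 width mm 2.199114857512855
tab top [(150, 107), (151, 106), (152, 105), (153, 106), (154, 106), (155, 106), (156, 105), (157, 105), (158, 104), (159, 104), (160, 104), (161, 103), (162, 95), (163, 125), (164, 169), (165, 193), (166, 197), (167, 198), (168, 198), (169, 199), (170, 198), (171, 186), (172, 138), (173, 123), (174, 126), (175, 125), (176, 123), (177, 127), (178, 143), (179, 143), (180, 143), (181, 142), (182, 143), (183, 140), (184, 140), (185, 141)]
nose [(44, 191), (46, 140), (48, 172), (50, 191), (52, 173), (54, 204), (56, 202), (58, 201), (60, 201), (62, 202), (64, 202), (66, 202), (68, 201), (70, 202), (72, 202), (74, 202), (76, 202), (78, 202), (80, 202), (82, 201), (84, 201), (86, 201), (88, 201), (90, 201), (92, 202), (94, 181), (96, 130), (98, 196), (100, 203)]
```

Run:
```python
from h import *
im,back,wp,plan=wcam();g=cv2.cvtColor(im,cv2.COLOR_BGR2GRAY)
u=np.array([np.cos(np.radians(103)),np.sin(np.radians(103))]);v=np.array([-u[1],u[0]])
rr=np.arange(.045,.060,.0005)
for off in(0,-.0095,.0095):
    P=np.array([wp(np.r_[C+r*u+off*v,.044]) for r in rr],np.float32)[None]
    print(off,[(round(r*1000,1),int(q)) for r,q in zip(rr,cv2.remap(g,P,None,1)[0])])
```

```text
0 [(np.float64(45.0), 190), (np.float64(45.5), 166), (np.float64(46.0), 142), (np.float64(46.5), 139), (np.float64(47.0), 146), (np.float64(47.5), 158), (np.float64(48.0), 174), (np.float64(48.5), 191), (np.float64(49.0), 193), (np.float64(49.5), 192), (np.float64(50.0), 192), (np.float64(50.5), 192), (np.float64(51.0), 193), (np.float64(51.5), 151), (np.float64(52.0), 113), (np.float64(52.5), 130), (np.float64(53.0), 176), (np.float64(53.5), 210), (np.float64(54.0), 206), (np.float64(54.5), 203), (np.float64(55.0), 202), (np.float64(55.5), 202), (np.float64(56.0), 201), (np.float64(56.5), 201), (np.float64(57.0), 201), (np.float64(57.5), 201), (np.float64(58.0), 201), (np.float64(58.5), 201), (np.float64(59.0), 201), (np.float64(59.5), 201)]
-0.0095 [(np.float64(45.0), 170), (np.float64(45.5), 152), (np.float64(46.0), 130), (np.float64(46.5), 121), (np.float64(47.0), 154), (np.float64(47.5), 188), (np.float64(48.0), 195), (np.float64(48.5), 193), (np.float64(49.0), 193), (np.float64(49.5), 194), (np.float64(50.0), 195), (np.float64(50.5), 171), (np.float64(51.0), 147), (np.float64(5
[... 457 characters left out ...]
45.5), 133), (np.float64(46.0), 132), (np.float64(46.5), 162), (np.float64(47.0), 195), (np.float64(47.5), 194), (np.float64(48.0), 192), (np.float64(48.5), 193), (np.float64(49.0), 194), (np.float64(49.5), 194), (np.float64(50.0), 174), (np.float64(50.5), 156), (np.float64(51.0), 138), (np.float64(51.5), 121), (np.float64(52.0), 107), (np.float64(52.5), 105), (np.float64(53.0), 104), (np.float64(53.5), 101), (np.float64(54.0), 96), (np.float64(54.5), 94), (np.float64(55.0), 93), (np.float64(55.5), 93), (np.float64(56.0), 93), (np.float64(56.5), 94), (np.float64(57.0), 91), (np.float64(57.5), 88), (np.float64(58.0), 87), (np.float64(58.5), 88), (np.float64(59.0), 89), (np.float64(59.5), 89)]
```

The dark line between nose and slot bottom is only about a pixel wide, so the bar is home. The wheel has not moved and the tool is clear, so I'll hand in.

```bash
python3 -c "
from rig import manip
print(manip.sign_off())"
```

```text
the job is handed in; nothing more can be done
None
```

The wheel is locked and the job is handed in at about 10 s of the 48 s: I pushed the slot round to face the bar and pushed the bar home against the slot's bottom; the pot looked centred at my last view, after the turn, and was not re-checked after the bar went in.

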